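Stop the crumb mill, feed it the burnt palmier, reset it

ROBOT

A 7-joint arm with a two-finger parallel gripper is mounted at the origin on the work surface. World frame = base frame: x ahead of the robot, y to its left, z up, the work surface at z = 0. Lengths are in m, angles in rad, forces in N, time in s.
With the tool pointing down it reaches from about 0.425 to 0.925 m from the base axis. Payload 6.8 kg.
Tool frame: the origin (TCP) lies on the front face of the gripper's body, between the roots of the fingers; the fingertips stand 73 mm ahead of it and the grasp point (between the pads) lies 54 mm ahead of it; z points along the fingers, y is the line along which they close (so a half turn about z gives the same grasp; the last joint's range is limited). The gripper opens to 85 mm and grips with 20 to 120 N. Pads are 22 mm wide; open, the fingers measure 114 mm over their backs; the gripper's body (76 mm by 85 mm) begins 54 mm behind the grasp point. The pads swing forward as they close: fully open they stand 13 mm farther back than shut.
Start: joints at [1.234, 0.477, 0.022, 1.555, -0.011, 1.109, -0.083], TCP at [0.153, -0.657, 0.304] pointing down, gripper open.
Joint ranges: [-2.96, 2.96], [-0.34, 2.1], [-1.41, 1.46], [0.24, 2.44], [-1.37, 4.51], [0.17, 1.92], [-2.96, 2.96]. Speed limits (rad/s): [2.39, 2.39, 3.14, 3.14, 3.14, 3.14, 3.14].

INTERFACE

Orientations are given as a unit quaternion [w, x, y, z].
In Python, from station import bot, optics gives the robot as it stands.
- The arm moves only by the tool drive_tool, never from a script. Its argument "deltas" is a list of rows, each an object with "gripper": the closure in counts, from 0 (fully open) to 255 (shut); "offset": the shift along the tool's x, y, z in units of 1000 mm (1.0 is 1000 mm), a list of three; "angular": the turn, a rotation vector about the tool's x, y, z in units of 45 degrees (1.0 is 45 degrees), a list of three. In form: [{"gripper": gripper, "offset": [dx, dy, dz], "angular": [rx, ry, rz]}, ...]. A call has 1 to 5 rows; each row is the pose to reach, as a shift and turn from the pose commanded when the call began, along the tool's axes at that moment; what a row does not reach only later rows make up. A row lasts 1/10 s, in which the tool goes at most 50 mm and 8.59 degrees, less where a joint would pass 70% of its speed; a pose out of reach is approached as far as the arm can. A call with a number of a shift or a turn outside -1 to 1 is refused whole. A call with a gripper value outside its range is refused whole. The fingers move at their own pace and stop on an object; "grip_force" is the grip in N (left out, the last holds). Time passes only in rows, so rows that repeat a pose let the fingers close. It gives the time, the measured TCP pose, the force, the opening and the grip force at its end, in the units of the state.
- bot.get_obs(): the state, without advancing time (a new reading comes with each control period).
- optics.read_camera(name): name is "side" or "top"; returns the picture (480x640x3 uint8, blue, green, red); there is no depth.
- optics.camera_model(name): a dict with "fx", "fy", "cx", "cy" (pixels), "dist" ([k1, k2, p1, p2, k3] as OpenCV has them; the pictures are not rectified), "cam_to_world" (4x4, takes a point from camera to world coordinates). Camera axes: x right, y up, looking along -z (the intrinsics and any distortion apply to the point x, -y, -z); pixel columns grow to the right and rows downward; lengths in m; the calibration is good to about 2 mm. A picture is of the moment at which its call begins. camera_model takes no time and is no camera call.
- bot.hand_in(): hands the job in; it is judged then, once.
The state is a dict: "t": time; "q": joint angles; "joint_vel": joint speeds; "joint_torque": joint torques, N m; "eef_pos": TCP position; "tool_rot": TCP orientation; "contact_force": force on the tool from outside, world axes, zero at the start; "torque": the same for the moment, N m; "gripper_width": opening from 0.0 (shut) to 1.0 (fully open); "grasp_force": force on a finger pad.
Only numpy, scipy, OpenCV 4.12 (cv2) and the standard library are available. Lean on these libraries where they do the work, as an engineer would, in place of code of your own. Each camera call takes 0.05 s, during which the arm holds its last target. There are 200 camera calls.

TASK

First stop the crumb mill: press the red mushroom on the yellow box down until it stays latched by itself. With the mill stopped, take the one burnt (dark) palmier off the cooling rack and push it in through the mill's orange sprung flap so that it drops right into the hopper and the flap swings shut behind it; then turn the mushroom clockwise until it is released and springs fully up again. Leave the two golden palmiers and everything else on the bench where they are, and never open the flap while the mill is not stopped.

Things in the scene. Friction and masses are not known exactly. Their poses are not given: they have to be found in the camera images.
- stop_top (a point): centre of the top face of the red mushroom, a disc-shaped head of 40 mm diameter and 20 mm thickness on a 16 mm stem, on top of the yellow stop box. The vertical side of the head that fingers can grip runs from 5 to 17 mm below this point. z up; the x axis is that of the box while the head is unturned and turns with the head.
- stopbox: yellow stop box, 100 x 100 mm and 65 mm high, fixed to the bench; origin at the centre of its underside. The mushroom stands on its middle: top face 109 mm above the bench when up, 99 mm when fully pressed, about 101 mm when latched (its underside is then 15 mm above the box).
- stop_plunger (a joint): how far the mushroom is pressed, m: 0 fully up, 0.010 fully down. The spring pushes back with 3.5 N at the top and 8.5 N fully down, so press with about 10 to 15 N. Pressed beyond 0.009 and let go it rises a little and stays latched at about 0.0085.
- stop_head (a joint): turn of the mushroom, rad, 0 at rest, growing clockwise seen from above, hard stop at 1.25. A weak spring (under 0.1 N m) brings it back slowly. Only when latched does turning matter: turned past about 0.85 (1.0 to 1.2 is sure) and then let go, the mushroom is unlatched and springs fully up.
- mill: crumb mill, white with a clear hopper, fixed. Origin at bench height straight below the tray lip; x is the feed direction (from the tray through the flap), z up. Flat feed tray at x -120 to 0 mm; doorway with the flap at x = 0; hopper at x 0 to 170 mm, its frame and closed clear roof end 180 mm above the bench; motor housing at x 170 to 300 mm, 160 mm wide, 210 mm high.
- tray_mid (a point): centre of the top surface of the steel feed tray, 60 mm before the lip and 120 mm above the bench; axes as mill. The tray is 120 mm long (x) and 130 mm wide (y) inside low rims that stand 8 mm above it along both sides.
- tray_lip (a point): middle of the tray's far edge, under the flap, level with the tray's top; axes as mill. The doorway above it is 100 mm wide and 50 mm high. Behind it the hopper is 164 mm long and 138 mm wide inside, its floor 100 mm lower, so a thing pushed past the lip by more than half its length tips and drops in.
- flap (a joint): orange sprung flap, 94 mm wide and 45 mm high, hung from the top of the doorway: 0 hanging shut, grows to 1.45 rad as it is pushed inwards. It takes under 1 N to open and springs shut by itself.
- rack: steel wire cooling rack, 330 mm (x) by 150 mm (y), wires' top 30 mm above the bench, fixed; origin at bench height under its centre. Three palmiers lie in a row along its x.
- burnt: the burnt palmier: dark brown, rigid and crisp, heart-shaped, about 90 mm long (x from -45 to +45), 58 mm wide (y; straight parallel sides for x from -28 to +28 mm) and 22 mm thick, about 70 g. Origin at the centre of its underside; z up. It lies with its length roughly across the rack, in any of the three places.
- golden_a: golden palmier of the same shape, to be left alone; origin at the centre of its underside.
- golden_b: golden palmier of the same shape, to be left alone; origin at the centre of its underside.
- shaker: steel sugar shaker, 52 mm diameter, 92 mm high, near the stop box; origin at the centre of its underside. Leave alone.
- jam: amber glass jam jar, 60 mm diameter, 85 mm high; origin at the centre of its underside. Leave alone.
- sugarbowl: blue ceramic bowl, 100 mm diameter, 50 mm high; origin at the centre of its underside. Leave alone.
- mug: white mug, 76 mm diameter, 85 mm high, handle towards its +y, beside the feed tray; origin at the centre of its underside. Leave alone.
- spoon: brass spoon, 160 mm long, lying on the bench. Leave alone.
- mould: small aluminium baking mould, 70 mm diameter, 30 mm high; origin at the centre of its underside. Leave alone.
- vanilla: amber bottle, 48 mm diameter, 130 mm high; origin at the centre of its underside. Leave alone.
Things that resemble listed ones, but are neither listed nor needed, are in the scene too. Of the things that look like the burnt, the middle-sized one is meant.

How it is judged:
By the outcome, as a careful person would: the job done as asked, in the order asked, and still so for the second after the job is handed in, with the robot touching nothing.
It also fails if it takes over 69 s, if anything falls off the work surface, if the arm or the gripper's body presses on something with over 40 N, if the wrist force passes 120 N, or if a joint passes its speed limit or range.

## Working session

There is one attempt and no reset: what is moved stays moved. The work goes in short steps, Python scripts to look and compute and a tool call to move; the robot and the scene stay as the last step left them, time stands still between calls to the robot, and variables do not carry over. Pictures are saved under pics/ and viewed, at most 10 in all, crops included, and the job is handed in when it is done.

Besides the shell and the picture viewer there is one more tool, called after "Request:" as name(argument=value, ...), one argument or row to a line, values as JSON. drive_tool: Moves the arm, as the interface text tells. Its arguments: {"type":"object","properties":{"deltas":{"type":"array"},"grip_force":{"type":"number"}},"required":["deltas"]}

```bash
mkdir -p pics; python3 - <<'E'
from station import bot, optics
import cv2
for n in("side","top"):
    cv2.imwrite(f"pics/{n}0.png",optics.read_camera(n)); m=optics.camera_model(n); print(n,m)
print(bot.get_obs())
E
```

```text
side {'fx': 468.93835618229156, 'fy': 468.93835618229156, 'cx': 320.1730521663176, 'cy': 234.35997848588465, 'dist': array([-0.02301153,  0.        ,  0.        ,  0.        ,  0.        ]), 'cam_to_world': array([[-0.94758473,  0.17276819, -0.26876445,  0.27099037],
       [-0.31927296, -0.47999907,  0.81710811,  0.8845711 ],
       [ 0.0121636 ,  0.86008839,  0.51      ,  0.73499958],
       [ 0.        ,  0.        ,  0.        ,  1.        ]])}
top {'fx': 554.182639608892, 'fy': 554.182639608892, 'cx': 318.48667853298804, 'cy': 233.31927402227836, 'dist': array([-0.05701504,  0.        ,  0.        ,  0.        ,  0.        ]), 'cam_to_world': array([[ 0.02144949,  0.98711501, -0.15856819,  0.39491102],
       [-0.99967197,  0.02339612,  0.01041954, -0.06052439],
       [ 0.01399516,  0.15829268,  0.98729305,  1.24452134],
       [ 0.        ,  0.        ,  0.        ,  1.        ]])}
{'t': 0.1, 'q': array([ 1.23386461,  0.47773423,  0.02237804,  1.55633307, -0.01151446,
        1.10927963, -0.08309845]), 'joint_vel': array([ 0.00013672,  0.00055354, -0.0002827 , -0.0023421 ,  0.0006616 ,
        0.00111043, -0.00024758]), 'joint_torque': array([ 3.27369176e-03, -5.97758102e+01,  1.61342606e+00, -2.81954670e+01,
        1.28585685e-02,  5.05365766e-03, -1.85946158e-05]), 'eef_pos': array([ 0.15300778, -0.65701814,  0.30302049]), 'tool_rot': array([-7.98315000e-04,  9.93462235e-01,  1.14158345e-01, -1.52938826e-04]), 'contact_force': array([-0.17893248,  0.54232166,  0.28765918]), 'torque': array([0.03222455, 0.00177083, 0.01234989]), 'grasp_force': 0.0, 'gripper_width': 1.0030673299575186}
```

View pics/top0.png

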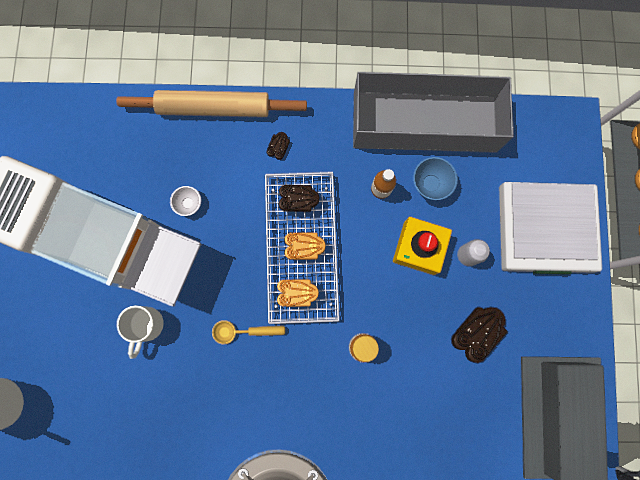

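View pics/side0.png

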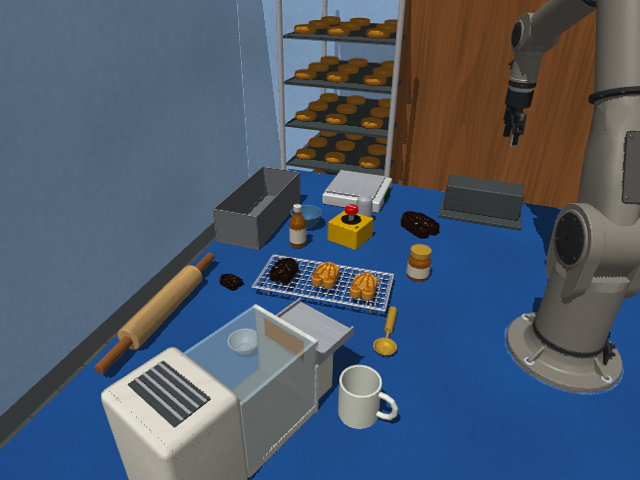

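The top view shows three dark palmiers: small at (278,145) off the rack, middle-sized at (298,198) on the rack, and large at (480,334) on the bench. The rack one fits, being middle-sized and in the rack row. The stop head is at (428,242), the tray around (165,265) and the flap at (130,250). Next I'll enlarge to confirm.

```bash
cat > h.py <<'E'
from station import bot, optics
import cv2, numpy as np
from scipy.spatial.transform import Rotation as R
def px2w(cam,uv,z):
    m=optics.camera_model(cam);K=np.array([[m['fx'],0,m['cx']],[0,m['fy'],m['cy']],[0,0,1]])
    p=cv2.undistortPoints(np.array(uv,float).reshape(-1,1,2),K,m['dist']).reshape(-1,2)
    T=m['cam_to_world'];d=np.c_[p[:,0],-p[:,1],-np.ones(len(p))]@T[:3,:3].T
    o=T[:3,3];return o+d*((z-o[2])/d[:,2])[:,None]
def w2px(cam,P):
    m=optics.camera_model(cam);K=np.array([[m['fx'],0,m['cx']],[0,m['fy'],m['cy']],[0,0,1]])
    T=m['cam_to_world'];c=(np.array(P,float).reshape(-1,3)-T[:3,3])@T[:3,:3]*[1,-1,-1]
    return cv2.projectPoints(c,np.zeros(3),np.zeros(3),K,m['dist'])[0].reshape(-1,2)
def crop(cam,x,y,w,h,s,name):
    im=optics.read_camera(cam)[y:y+h,x:x+w];cv2.imwrite(name,cv2.resize(im,None,fx=s,fy=s,interpolation=cv2.INTER_CUBIC))
def go(pos,yaw_y=None):
    """offset (tool axes, m) and angular (45deg units) to TCP pos, tool down, tool y axis along angle yaw_y"""
    o=bot.get_obs();q=o['tool_rot'];r=R.from_quat(np.r_[q[1:],q[0]])
    print('t',o['t'],'off',np.round(r.inv().apply(np.array(pos)-o['eef_pos']),4))
    if yaw_y is not None:
        for k in(0,np.pi):
            a=yaw_y+k;y=np.array([np.cos(a),np.sin(a),0]);z=np.array([0,0,-1.]);x=np.cross(y,z)
            print('ang',np.round((r.inv()*R.from_matrix(np.c_[x,y,z])).as_rotvec()/(np.pi/4),3))
E
python3 - <<'E'
from h import *
crop("top",260,165,200,150,4,"pics/c1.png")
crop("top",40,170,200,150,4,"pics/c2.png")
E
```

```text
(no output)
```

View pics/c1.png

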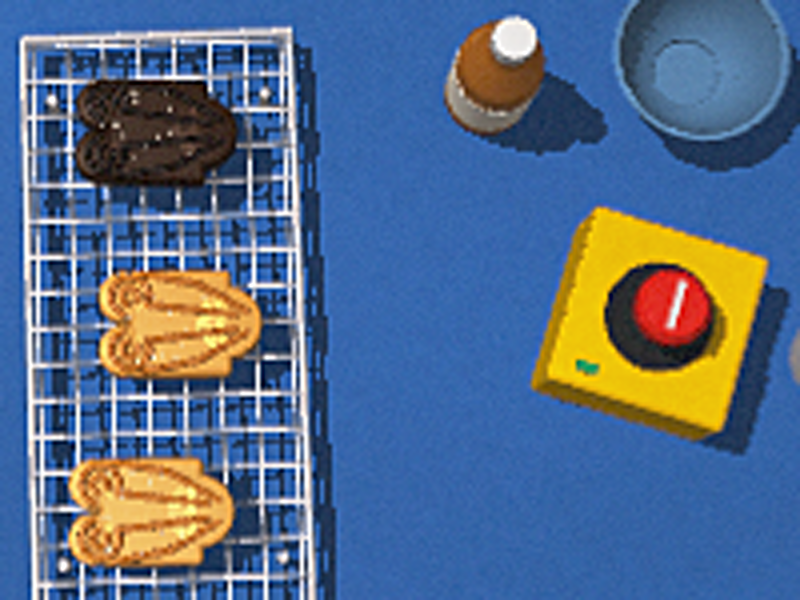

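View pics/c2.png

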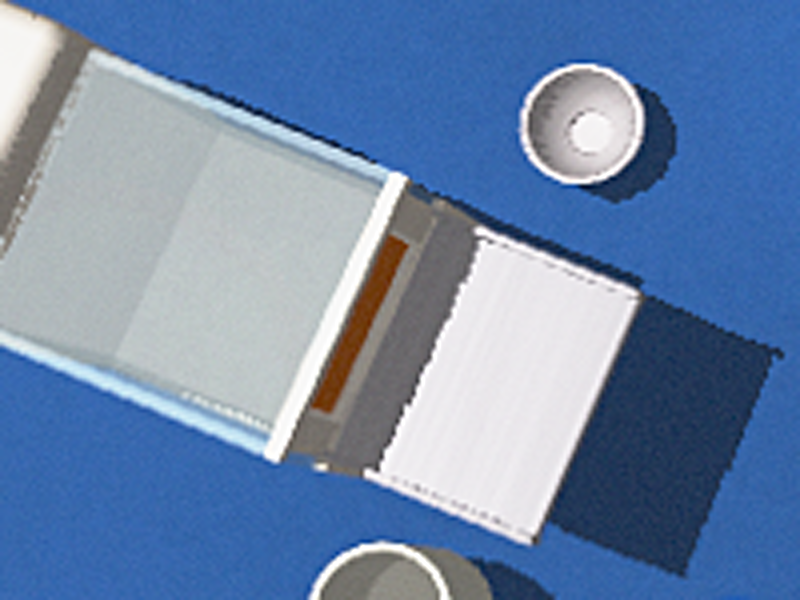

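c1 confirms the burnt one on the rack at (299,198): about 40 px ≈ 87 mm long, so it is the middle-sized one. The mushroom is centred at (428.5,241.5). c2 shows the tray's outer end corners at (200,244) and (174,306), with the orange flap behind.

```bash
python3 - <<'E'
from h import *
np.set_printoptions(precision=4,suppress=True)
c1=lambda l:np.array(l,float)/4+[260-.4,165-.4]
c2=lambda l:np.array(l,float)/4+[40-.4,170-.4]
print('head',px2w('top',c1([[674,305]]),.109), 'side',px2w('side',[[351,209]],.109))
b=px2w('top',c1([[598,208],[768,262],[722,432],[543,380]]),.065);print('box',b,b.mean(0))
p=px2w('top',c1([[77,133],[237,133],[157,80],[157,186],[88,85],[206,80],[88,185],[206,185]]),.045);print('burnt',p)
t=px2w('top',c2([[640,296],[535,543],[478,232],[370,472]]),.128);print('tray',t)
e=(t[0]+t[1])/2;print('w',np.linalg.norm(t[0]-t[1]),'endmid',e)
for d in(t[2]-t[0],t[3]-t[1]):print('dir',np.arctan2(d[1],d[0]))
d=t[0]-t[1];print('norm',np.arctan2(d[1],d[0])+np.pi/2)
f=px2w('top',c2([[410,240],[325,412]]),.125);print('flap bottom?',f)
fr=px2w('top',c2([[408,178],[280,462]]),.18);print('frame',fr,np.linalg.norm(fr[0]-fr[1]))
E
```

```text
head [[ 0.5668 -0.301   0.109 ]] side [[ 0.563  -0.2845  0.109 ]]
box [[ 0.6258 -0.2692  0.065 ]
 [ 0.5983 -0.3619  0.065 ]
 [ 0.5052 -0.3356  0.065 ]
 [ 0.5311 -0.2391  0.065 ]] [ 0.5651 -0.3015  0.065 ]
burnt [[ 0.665   0.0163  0.045 ]
 [ 0.6672 -0.0723  0.045 ]
 [ 0.6962 -0.0272  0.045 ]
 [ 0.6362 -0.0288  0.045 ]
 [ 0.6924  0.0111  0.045 ]
 [ 0.6969 -0.0544  0.045 ]
 [ 0.6358  0.0092  0.045 ]
 [ 0.6374 -0.0558  0.045 ]]
tray [[0.5473 0.169  0.128 ]
 [0.4214 0.215  0.128 ]
 [0.5784 0.2539 0.128 ]
 [0.4547 0.3006 0.128 ]]
w 0.1340833992704444 endmid [0.4844 0.192  0.128 ]
dir 1.2205484137616738
dir 1.1999995870019173
norm 1.2206875244020048
flap bottom? [[0.5739 0.2895 0.125 ]
 [0.4845 0.3267 0.125 ]]
frame [[0.5958 0.2756 0.18  ]
 [0.4555 0.3278 0.18  ]] 0.14967404006828383
```

Request:
drive_tool(
  deltas=[
    {"gripper": 255, "offset": [0.044, -0.023, 0.002], "angular": [0, 0, 0]},
    {"gripper": 255, "offset": [0.088, -0.046, 0.004], "angular": [0, 0, 0]},
    {"gripper": 255, "offset": [0.132, -0.069, 0.006], "angular": [0, 0, 0]},
    {"gripper": 255, "offset": [0.176, -0.092, 0.008], "angular": [0, 0, 0]},
    {"gripper": 255, "offset": [0.22, -0.115, 0.01], "angular": [0, 0, 0]},
  ],
  grip_force=25,
)

```text
t: 0.7
eef_pos: [0.3424, -0.494, 0.2938]
tool_rot: [0.0, 0.993, 0.114, -0.0]
contact_force: [0.8, -0.9, -1.4]
gripper_width: 0.145
grasp_force: 0.0
```

Request:
drive_tool(
  deltas=[
    {"gripper": 255, "offset": [0.044, -0.023, 0.008], "angular": [0, 0, 0]},
    {"gripper": 255, "offset": [0.088, -0.046, 0.016], "angular": [0, 0, 0]},
    {"gripper": 255, "offset": [0.132, -0.069, 0.024], "angular": [0, 0, 0]},
    {"gripper": 255, "offset": [0.176, -0.092, 0.032], "angular": [0, 0, 0]},
    {"gripper": 255, "offset": [0.22, -0.115, 0.04], "angular": [0, 0, 0]},
  ],
)

```text
t: 1.2
eef_pos: [0.5296, -0.3331, 0.2538]
tool_rot: [0.0, 0.993, 0.114, 0.0]
contact_force: [0.6, -0.8, -0.5]
gripper_width: -0.003
grasp_force: 0.0
```

```bash
python3 -c "
from h import *
go([.566,-.301,.20],-1.34);print(bot.get_obs()['eef_pos'],bot.get_obs()['q'])"
```

```text
t 1.2 off [ 0.0427 -0.0231  0.0538]
ang [ 0.    -0.    -0.003]
ang [-0.    -0.     3.997]
[ 0.5295857  -0.33313242  0.25384554] [ 0.55851876  0.44945297 -0.12908478  1.72116969  0.06773838  0.97519546
 -0.93819686]
```

Request:
drive_tool(
  deltas=[
    {"gripper": 255, "offset": [0.022, -0.012, 0.025], "angular": [0, 0, 0]},
    {"gripper": 255, "offset": [0.043, -0.023, 0.045], "angular": [0, 0, 0]},
    {"gripper": 255, "offset": [0.043, -0.023, 0.06], "angular": [0, 0, 0]},
    {"gripper": 255, "offset": [0.043, -0.023, 0.069], "angular": [0, 0, 0]},
    {"gripper": 255, "offset": [0.043, -0.023, 0.069], "angular": [0, 0, 0]},
  ],
)

```text
t: 1.7
eef_pos: [0.5633, -0.3036, 0.1837]
tool_rot: [-0.0, 0.994, 0.113, -0.002]
contact_force: [-1.1, -0.2, 0.1]
gripper_width: 0.002
grasp_force: 0.0
```

```bash
python3 -c "
from h import *
print(bot.get_obs()['eef_pos'],bot.get_obs()['contact_force'])
crop('top',380,190,100,100,6,'pics/c3.png')"
```

```text
[ 0.56328735 -0.30359586  0.18374641] [-1.05243566 -0.2255503   0.05785383]
```

Request:
drive_tool(
  deltas=[
    {"gripper": 255, "offset": [0, 0, 0.005], "angular": [0, 0, 0]},
    {"gripper": 255, "offset": [0, 0, 0.008], "angular": [0, 0, 0]},
    {"gripper": 255, "offset": [0, 0, 0.01], "angular": [0, 0, 0]},
    {"gripper": 255, "offset": [0, 0, 0.011], "angular": [0, 0, 0]},
    {"gripper": 255, "offset": [0, 0, 0.011], "angular": [0, 0, 0]},
  ],
)

```text
t: 2.25
eef_pos: [0.5651, -0.304, 0.1756]
tool_rot: [0.001, 0.994, 0.113, 0.001]
contact_force: [-1.1, -1.5, 5.0]
gripper_width: 0.004
grasp_force: 2.5
```

Request:
drive_tool(
  deltas=[
    {"gripper": 255, "offset": [0, 0, 0.002], "angular": [0, 0, 0]},
    {"gripper": 255, "offset": [0, 0, 0.004], "angular": [0, 0, 0]},
    {"gripper": 255, "offset": [0, 0, 0.005], "angular": [0, 0, 0]},
    {"gripper": 255, "offset": [0, 0, 0.005], "angular": [0, 0, 0]},
    {"gripper": 255, "offset": [0, 0, 0.005], "angular": [0, 0, 0]},
  ],
)

```text
t: 2.75
eef_pos: [0.5653, -0.3041, 0.1717]
tool_rot: [0.001, 0.994, 0.113, 0.001]
contact_force: [-4.1, 0.1, 12.7]
gripper_width: 0.002
grasp_force: 6.2
```

Request:
drive_tool(
  deltas=[
    {"gripper": 255, "offset": [0, 0, -0.04], "angular": [0, 0, 0]},
    {"gripper": 100, "offset": [0.01, -0.02, -0.08], "angular": [0, 0, -0.18]},
    {"gripper": 60, "offset": [0.035, -0.055, -0.08], "angular": [0, 0, -0.36]},
    {"gripper": 60, "offset": [0.06, -0.09, -0.08], "angular": [0, 0, -0.54]},
    {"gripper": 60, "offset": [0.085, -0.13, -0.08], "angular": [0, 0, -0.72]},
  ],
)

```text
t: 3.25
eef_pos: [0.6188, -0.1565, 0.2502]
tool_rot: [0.001, 0.922, 0.388, 0.001]
contact_force: [0.9, 0.0, 0.2]
gripper_width: 0.681
grasp_force: 0.0
```

```bash
python3 -c "
from h import *
im=np.hstack([cv2.resize(optics.read_camera('side')[190:260,310:390],(400,350),interpolation=2),cv2.resize(optics.read_camera('top')[205:275,390:470],(400,350),interpolation=2)])
cv2.imwrite('pics/c4.png',im)
go([.666,-.028,.20],0.03);print(bot.get_obs()['q'])"
```

```text
t 3.35 off [ 0.1175 -0.0497  0.0508]
ang [ 1.000e-03 -8.000e-03 -1.009e+00]
ang [-1.000e-02 -1.000e-03  2.991e+00]
[ 0.3617082   0.48680075 -0.30483947  1.68501576  0.16187226  0.99254728
 -0.76074301]
```

View pics/c4.png

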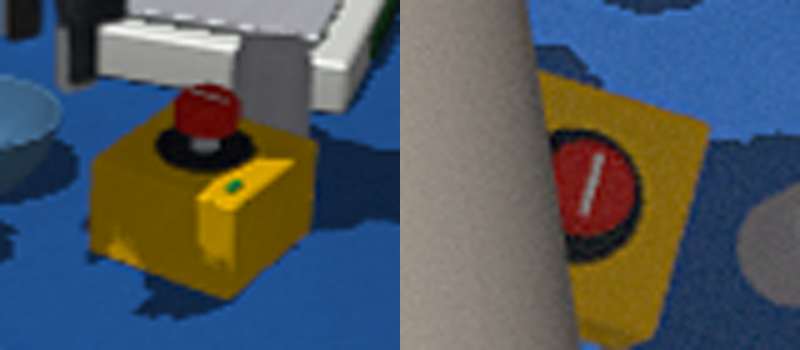

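c4: the mushroom is at side px about (351,212), with the stem still visible. The red bounds against the first picture will show whether it is latched.

```bash
python3 -c "
from h import *
a=cv2.imread('pics/side0.png');b=optics.read_camera('side')
for i in(a,b):
    i=i[190:260,310:390].astype(int);m=(i[...,2]>70)&(i[...,1]<.35*i[...,2])&(i[...,0]<.4*i[...,2]);y,x=np.nonzero(m);print(y.min(),y.max(),y.mean(),x.mean(),len(y))
print(w2px('side',[[.566,-.301,.109],[.566,-.301,.101]]))
go([.666,-.028,.20],0.03)"
```

```text
14 24 19.48076923076923 40.95192307692308 104
17 27 22.192307692307693 40.95192307692308 104
[[351.5009014  206.36978293]
 [351.37488026 208.8051064 ]]
t 3.4 off [ 0.1212 -0.0528  0.0501]
ang [ 1.000e-03 -4.000e-03 -1.018e+00]
ang [-5.000e-03 -1.000e-03  2.982e+00]
```

Request:
drive_tool(
  deltas=[
    {"gripper": 20, "offset": [0.03, -0.013, 0.01], "angular": [0, 0, -0.18]},
    {"gripper": 20, "offset": [0.06, -0.026, 0.02], "angular": [0, 0, -0.36]},
    {"gripper": 20, "offset": [0.09, -0.04, 0.03], "angular": [0, 0, -0.54]},
    {"gripper": 20, "offset": [0.11, -0.048, 0.04], "angular": [0, 0, -0.72]},
    {"gripper": 20, "offset": [0.121, -0.053, 0.05], "angular": [0, 0, -0.9]},
  ],
)

```text
t: 3.9
eef_pos: [0.6658, -0.032, 0.199]
tool_rot: [0.0, 0.729, 0.684, 0.0]
contact_force: [-0.4, -0.0, 0.2]
gripper_width: 0.92
grasp_force: 0.0
```

Request:
drive_tool(
  deltas=[
    {"gripper": 20, "offset": [0, 0, 0.02], "angular": [0, 0, -0.12]},
    {"gripper": 20, "offset": [0, 0, 0.03], "angular": [0, 0, -0.12]},
    {"gripper": 20, "offset": [0, 0, 0.03], "angular": [0, 0, -0.12]},
  ],
)

```text
t: 4.2
eef_pos: [0.6642, -0.0351, 0.1673]
tool_rot: [-0.001, 0.7, 0.714, -0.002]
contact_force: [0.0, -0.2, -0.1]
gripper_width: 0.922
grasp_force: 0.0
```

```bash
python3 -c "
from h import *
go([.666,-.028,.105],0.03);o=bot.get_obs();print(o['eef_pos'],o['gripper_width'],o['q'])"
```

```text
t 4.2 off [0.0071 0.0022 0.0623]
ang [-0.004  0.001 -0.014]
ang [2.000e-03 7.000e-03 3.986e+00]
[ 0.66416894 -0.03509834  0.16733344] 0.921800402403628 [ 0.28016188  0.64874698 -0.46093413  1.66113286  0.34613145  0.91731121
 -0.29414733]
```

Request:
drive_tool(
  deltas=[
    {"gripper": 20, "offset": [0.004, 0.002, 0.02], "angular": [0, 0, 0]},
    {"gripper": 20, "offset": [0.006, 0.002, 0.04], "angular": [0, 0, 0]},
    {"gripper": 20, "offset": [0.006, 0.002, 0.055], "angular": [0, 0, 0]},
    {"gripper": 20, "offset": [0.006, 0.002, 0.06], "angular": [0, 0, 0]},
    {"gripper": 20, "offset": [0.006, 0.002, 0.06], "angular": [0, 0, 0]},
  ],
)

```text
t: 4.7
eef_pos: [0.667, -0.0277, 0.1089]
tool_rot: [-0.0, 0.699, 0.715, -0.0]
contact_force: [-1.3, 0.8, 0.0]
gripper_width: 0.923
grasp_force: 0.0
```

Request:
drive_tool(
  deltas=[
    {"gripper": 90, "offset": [0, 0, 0], "angular": [0, 0, 0]},
    {"gripper": 150, "offset": [0, 0, 0], "angular": [0, 0, 0]},
    {"gripper": 200, "offset": [0, 0, 0], "angular": [0, 0, 0]},
    {"gripper": 200, "offset": [0, 0, 0], "angular": [0, 0, 0]},
    {"gripper": 200, "offset": [0, 0, 0], "angular": [0, 0, 0]},
  ],
  grip_force=30,
)

```text
t: 5.2
eef_pos: [0.668, -0.0271, 0.1105]
tool_rot: [0.001, 0.699, 0.716, 0.001]
contact_force: [-0.4, -1.1, 6.1]
gripper_width: 0.668
grasp_force: 33.1
```

Request:
drive_tool(
  deltas=[
    {"gripper": 200, "offset": [0, 0, -0.02], "angular": [0, 0, 0]},
    {"gripper": 200, "offset": [0, 0, -0.05], "angular": [0, 0, 0]},
    {"gripper": 200, "offset": [0, 0, -0.1], "angular": [0, 0, 0]},
    {"gripper": 200, "offset": [0, 0, -0.15], "angular": [0, 0, 0]},
    {"gripper": 200, "offset": [0, 0, -0.15], "angular": [0, 0, 0]},
  ],
)

```text
t: 5.7
eef_pos: [0.6707, -0.0262, 0.2675]
tool_rot: [0.005, 0.698, 0.716, 0.005]
contact_force: [0.6, 0.1, -0.6]
gripper_width: 0.672
grasp_force: 32.5
```

```bash
python3 -c "
from h import *
o=bot.get_obs();print(o['eef_pos'],o['gripper_width'],o['grasp_force'])
go([.5058,.2502,.26],-.356)
cv2.imwrite('pics/c5.png',np.hstack([cv2.resize(optics.read_camera('side')[180:330,230:410],(540,450),interpolation=2)]))"
```

```text
[ 0.67069987 -0.02615461  0.26748357] 0.6722145898571721 32.48085021972656
t 5.7 off [ 0.2803 -0.1582  0.0054]
ang [ 0.017 -0.003  0.484]
ang [ 0.005  0.023 -3.516]
```

View pics/c5.png

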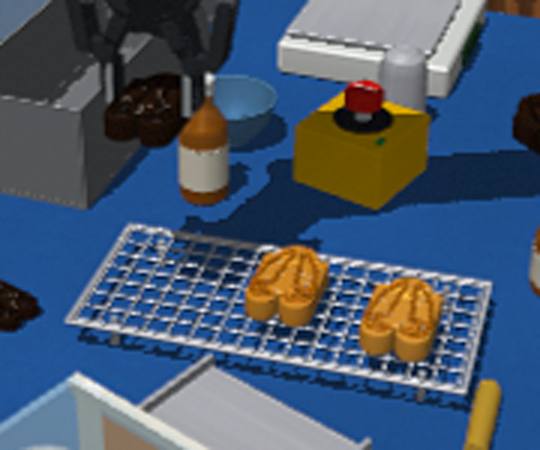

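The palmier is held level between the fingers at crop (145,105), and both golden ones are in place. Carry it to the tray.

Request:
drive_tool(
  deltas=[
    {"gripper": 200, "offset": [0.03, -0.017, -0.005], "angular": [0, 0, 0.08]},
    {"gripper": 200, "offset": [0.07, -0.04, -0.005], "angular": [0, 0, 0.16]},
    {"gripper": 200, "offset": [0.11, -0.062, -0.005], "angular": [0, 0, 0.24]},
    {"gripper": 200, "offset": [0.15, -0.085, -0.005], "angular": [0, 0, 0.32]},
    {"gripper": 200, "offset": [0.19, -0.107, -0.005], "angular": [0, 0, 0.4]},
  ],
)

```text
t: 6.25
eef_pos: [0.5536, 0.1611, 0.2626]
tool_rot: [-0.0, 0.803, 0.597, -0.001]
contact_force: [1.0, 0.9, -1.1]
gripper_width: 0.668
grasp_force: 32.4
```

Request:
drive_tool(
  deltas=[
    {"gripper": 200, "offset": [0.03, -0.04, 0.004], "angular": [0, 0, 0.08]},
    {"gripper": 200, "offset": [0.058, -0.076, 0.006], "angular": [0, 0, 0.08]},
    {"gripper": 200, "offset": [0.058, -0.076, 0.006], "angular": [0, 0, 0.08]},
    {"gripper": 200, "offset": [0.058, -0.076, 0.006], "angular": [0, 0, 0.08]},
  ],
)

```text
t: 6.65
eef_pos: [0.4979, 0.2383, 0.257]
tool_rot: [-0.0, 0.819, 0.574, -0.001]
contact_force: [0.6, -0.0, -0.4]
gripper_width: 0.669
grasp_force: 32.5
```

```bash
python3 -c "
from h import *
o=bot.get_obs();print(o['eef_pos'],o['gripper_width'],o['grasp_force'],o['q'])
go([.5058,.2502,.203],-.356)"
```

```text
[0.49788787 0.23830296 0.25698936] 0.6685485718570644 32.48835861682892 [-0.13463256  0.37780815 -0.52790241  1.87021368  0.22923696  0.95582446
 -1.11446878]
t 6.65 off [0.014  0.0034 0.054 ]
ang [-0.002  0.002  0.009]
ang [-3.000e-03 -3.000e-03 -3.991e+00]
```

Request:
drive_tool(
  deltas=[
    {"gripper": 200, "offset": [0.007, 0.002, 0.02], "angular": [0, 0, 0.01]},
    {"gripper": 200, "offset": [0.014, 0.003, 0.04], "angular": [0, 0, 0.01]},
    {"gripper": 200, "offset": [0.014, 0.003, 0.05], "angular": [0, 0, 0.01]},
    {"gripper": 200, "offset": [0.014, 0.003, 0.053], "angular": [0, 0, 0.01]},
    {"gripper": 200, "offset": [0.014, 0.003, 0.053], "angular": [0, 0, 0.01]},
  ],
)

```text
t: 7.15
eef_pos: [0.5071, 0.2486, 0.2047]
tool_rot: [0.0, 0.823, 0.568, -0.001]
contact_force: [-0.5, -0.2, -1.2]
gripper_width: 0.666
grasp_force: 32.5
```

```bash
python3 -c "
from h import *
o=bot.get_obs();print(o['eef_pos'],o['contact_force'])
a=optics.read_camera('side')[270:420,220:420];cv2.imwrite('pics/c6.png',cv2.resize(a,None,fx=4,fy=4,interpolation=2))
go([.5058,.2502,.201],-.356)"
```

```text
[0.50707816 0.24860171 0.20466018] [-0.51602305 -0.21356871 -1.1613708 ]
t 7.2 off [ 0.0006 -0.0018  0.0043]
ang [ 0.     0.    -0.007]
ang [ 0.    -0.     3.993]
```

View pics/c6.png

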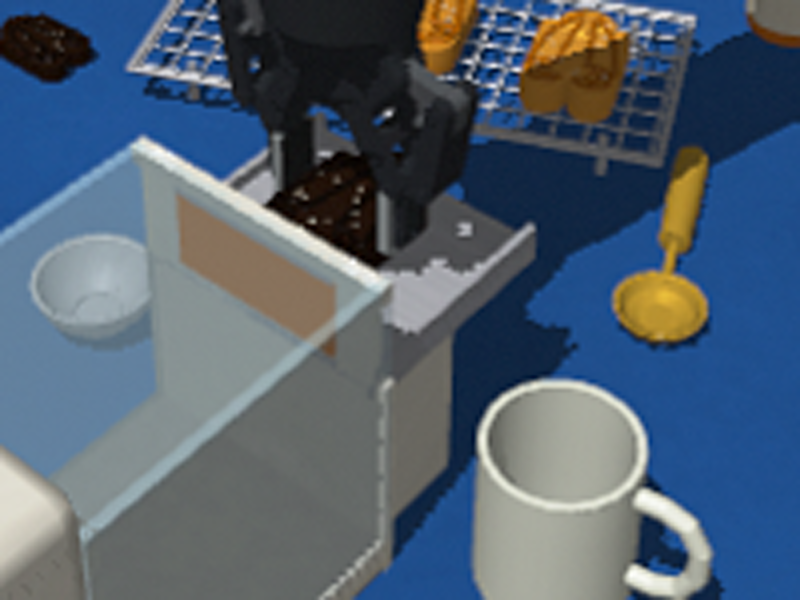

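The palmier is over the tray, centred and square to the flap at crop (330,215). Lower, release with a small opening, and lift.

Request:
drive_tool(
  deltas=[
    {"gripper": 200, "offset": [0, 0, 0.003], "angular": [0, 0, 0]},
    {"gripper": 200, "offset": [0, 0, 0.003], "angular": [0, 0, 0]},
    {"gripper": 45, "offset": [0, 0, 0.003], "angular": [0, 0, 0]},
    {"gripper": 45, "offset": [0, 0, 0.003], "angular": [0, 0, 0]},
    {"gripper": 45, "offset": [0, 0, 0.002], "angular": [0, 0, 0]},
  ],
)

```text
t: 7.7
eef_pos: [0.507, 0.2498, 0.2033]
tool_rot: [0.0, 0.822, 0.569, 0.0]
contact_force: [-0.0, -0.1, -0.2]
gripper_width: 0.826
grasp_force: 0.0
```

Request:
drive_tool(
  deltas=[
    {"gripper": 45, "offset": [0, 0, -0.01], "angular": [0, 0, 0]},
    {"gripper": 45, "offset": [0, 0, -0.035], "angular": [0, 0, 0]},
    {"gripper": 90, "offset": [-0.03, 0, -0.06], "angular": [0, 0, 0]},
    {"gripper": 200, "offset": [-0.07, 0, -0.06], "angular": [0, 0, 0]},
    {"gripper": 200, "offset": [-0.085, 0, -0.06], "angular": [0, 0, 0]},
  ],
)

```text
t: 8.2
eef_pos: [0.4764, 0.1671, 0.2643]
tool_rot: [0.001, 0.823, 0.568, -0.0]
contact_force: [0.8, -0.7, -0.1]
gripper_width: 0.319
grasp_force: 0.0
```

```bash
python3 -c "
from h import *
o=bot.get_obs();print(o['eef_pos'],o['gripper_width'],o['contact_force'])
a=optics.read_camera('side')[270:420,220:420];cv2.imwrite('pics/c7.png',cv2.resize(a,None,fx=4,fy=4,interpolation=2))
u=np.array([.348,.937])
for s in(-.135,-.021):
  p=np.array([.526,.3045])+s*u;go([*p,.199],-.356)"
```

```text
[0.47644111 0.16708416 0.26425341] 0.31863004978575205 [ 0.82267497 -0.68021526 -0.10664792]
t 8.25 off [ 0.0127 -0.0016  0.0646]
ang [ 0.001  0.004 -0.011]
ang [ 6.000e-03 -2.000e-03  3.989e+00]
t 8.25 off [ 0.1267 -0.0026  0.0643]
ang [ 0.001  0.004 -0.011]
ang [ 6.000e-03 -2.000e-03  3.989e+00]
```

View pics/c7.png

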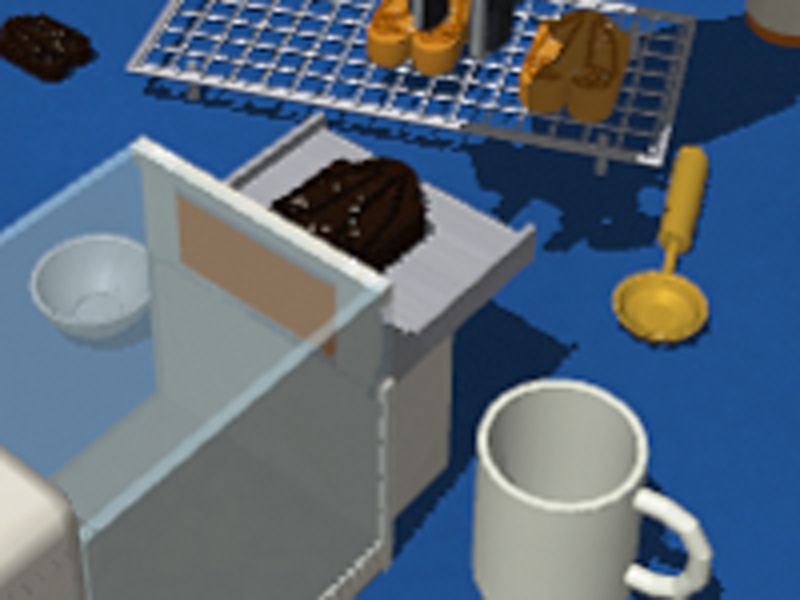

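Released cleanly; it lies square on the tray at crop (350,210), tip towards the pusher. Lower behind it and push.

Request:
drive_tool(
  deltas=[
    {"gripper": 180, "offset": [0, -0.002, 0.035], "angular": [0, 0, -0.01]},
    {"gripper": 180, "offset": [0, -0.002, 0.06], "angular": [0, 0, -0.01]},
    {"gripper": 180, "offset": [0.005, -0.002, 0.065], "angular": [0, 0, -0.01]},
    {"gripper": 180, "offset": [0.012, -0.002, 0.065], "angular": [0, 0, -0.01]},
    {"gripper": 180, "offset": [0.02, -0.002, 0.065], "angular": [0, 0, -0.01]},
  ],
)

```text
t: 8.75
eef_pos: [0.4831, 0.1911, 0.1993]
tool_rot: [-0.0, 0.82, 0.572, 0.001]
contact_force: [0.1, 0.3, 0.6]
gripper_width: 0.293
grasp_force: 0.0
```

```bash
python3 -c "
from h import *
o=bot.get_obs();print(o['eef_pos'],o['gripper_width'],o['contact_force'])
go([*(np.array([.526,.3045])-.021*np.array([.348,.937])),.199],-.356)"
```

```text
[0.4831252  0.1911348  0.19929448] 0.29256682244908916 [0.09496332 0.33901315 0.57169688]
t 8.75 off [0.1002 0.0011 0.0005]
ang [ 0.001 -0.002  0.005]
ang [ 3.000e-03  2.000e-03 -3.995e+00]
```

Request:
drive_tool(
  deltas=[
    {"gripper": 180, "offset": [0.012, 0.001, 0], "angular": [0, 0, 0]},
    {"gripper": 180, "offset": [0.024, 0.001, 0], "angular": [0, 0, 0]},
    {"gripper": 180, "offset": [0.036, 0.001, 0], "angular": [0, 0, 0]},
    {"gripper": 180, "offset": [0.048, 0.001, 0], "angular": [0, 0, 0]},
    {"gripper": 180, "offset": [0.06, 0.001, 0], "angular": [0, 0, 0]},
  ],
)

```text
t: 9.25
eef_pos: [0.5042, 0.2458, 0.1984]
tool_rot: [0.001, 0.82, 0.572, -0.0]
contact_force: [-2.1, -5.7, 5.9]
gripper_width: 0.298
grasp_force: 3.5
```

Request:
drive_tool(
  deltas=[
    {"gripper": 180, "offset": [0.01, 0, 0], "angular": [0, 0, 0]},
    {"gripper": 180, "offset": [0.02, 0, 0], "angular": [0, 0, 0]},
    {"gripper": 180, "offset": [0.03, 0, 0], "angular": [0, 0, 0]},
    {"gripper": 180, "offset": [0.04, 0, 0], "angular": [0, 0, 0]},
    {"gripper": 180, "offset": [0.04, 0, 0], "angular": [0, 0, 0]},
  ],
)

```text
t: 9.75
eef_pos: [0.518, 0.2854, 0.1984]
tool_rot: [-0.001, 0.82, 0.573, 0.001]
contact_force: [-0.3, -0.6, 0.7]
gripper_width: 0.298
grasp_force: 0.0
```

```bash
python3 -c "
from h import *
o=bot.get_obs();print(o['eef_pos'],o['gripper_width'],o['contact_force'])
a=optics.read_camera('side')[270:420,220:420];cv2.imwrite('pics/c8.png',cv2.resize(a,None,fx=4,fy=4,interpolation=2))
go([*(np.array([.526,.3045])-.021*np.array([.348,.937])),.199],-.356)"
```

```text
[0.51797616 0.28541321 0.19836261] 0.29765358753937565 [-0.3161503  -0.57246343  0.72223362]
t 9.8 off [ 0.0004  0.0009 -0.0009]
ang [-0.    -0.002  0.006]
ang [ 4.000e-03 -1.000e-03 -3.994e+00]
```

View pics/c8.png

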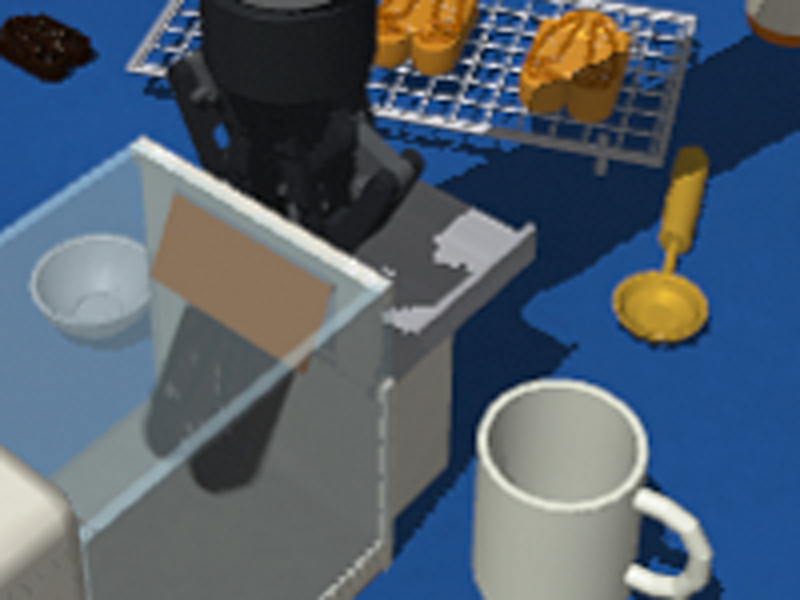

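c8: the palmier has tipped past the lip and hangs or falls nose-down in the hopper at crop (220,400), with the flap still riding on it. Hold briefly, then check numerically.

Request:
drive_tool(
  deltas=[
    {"gripper": 180, "offset": [0, 0, 0], "angular": [0, 0, 0]},
    {"gripper": 180, "offset": [0, 0, 0], "angular": [0, 0, 0]},
    {"gripper": 180, "offset": [0, 0, 0], "angular": [0, 0, 0]},
  ],
)

```text
t: 10.1
eef_pos: [0.5175, 0.2829, 0.198]
tool_rot: [-0.0, 0.82, 0.572, -0.0]
contact_force: [-0.2, 0.8, 0.4]
gripper_width: 0.29
grasp_force: 0.0
```

```bash
cat >> h.py <<'E'
def chk():
    cur=cv2.resize(optics.read_camera('side')[270:420,220:420],None,fx=4,fy=4,interpolation=2)
    for n,i in(('c7',cv2.imread('pics/c7.png')),('c8',cv2.imread('pics/c8.png')),('now',cur)):
        h=cv2.cvtColor(i,cv2.COLOR_BGR2HSV)[180:560,80:385].astype(int)
        org=(h[...,0]<16)&(h[...,1]>75)&(h[...,2]>110);drk=h[...,2]<75
        for l,m in(('flap',org),('dark',drk)):
            m[:, :]&=True;y,x=np.nonzero(m)
            if l=='dark': k=(y-0>100)|(x<60);y,x=y[k],x[k]
            print(n,l,len(y),*( (x.min()+80,x.max()+80,y.min()+180,y.max()+180,x.mean().round()+80,y.mean().round()+180) if len(y) else ()))
    return cur
E
python3 -c "
from h import *
chk();print(bot.get_obs()['contact_force'])"
```

```text
c7 flap 8511 179 332 198 335 253.0 272.0
c7 dark 0
c8 flap 13665 153 329 197 356 238.0 280.0
c8 dark 5334 189 294 371 493 240.0 445.0
now flap 8575 179 332 198 335 253.0 272.0
now dark 8827 186 296 386 519 253.0 457.0
[-0.52203557  0.03083648 -0.37935134]
```

The flap is shut exactly as before and the palmier lies in the hopper. Retreat to the mushroom.

Request:
drive_tool(
  deltas=[
    {"gripper": 150, "offset": [-0.02, 0, -0.03], "angular": [0, 0, 0]},
    {"gripper": 70, "offset": [-0.05, 0.01, -0.06], "angular": [0, 0, 0]},
    {"gripper": 70, "offset": [-0.09, 0.025, -0.065], "angular": [0, 0, 0]},
    {"gripper": 70, "offset": [-0.13, 0.045, -0.07], "angular": [0, 0, 0]},
    {"gripper": 70, "offset": [-0.17, 0.065, -0.07], "angular": [0, 0, 0]},
  ],
)

```text
t: 10.65
eef_pos: [0.5202, 0.0996, 0.2693]
tool_rot: [0.001, 0.82, 0.572, 0.001]
contact_force: [1.0, 0.0, 0.6]
gripper_width: 0.727
grasp_force: 0.0
```

Request:
drive_tool(
  deltas=[
    {"gripper": 70, "offset": [-0.04, 0.02, 0], "angular": [0, 0, 0]},
    {"gripper": 70, "offset": [-0.08, 0.04, 0], "angular": [0, 0, 0]},
    {"gripper": 70, "offset": [-0.12, 0.06, 0], "angular": [0, 0, 0]},
    {"gripper": 70, "offset": [-0.16, 0.08, 0], "angular": [0, 0, 0]},
    {"gripper": 70, "offset": [-0.2, 0.1, 0], "angular": [0, 0, 0]},
  ],
)

```text
t: 11.15
eef_pos: [0.5446, -0.1231, 0.2684]
tool_rot: [0.0, 0.82, 0.572, 0.0]
contact_force: [0.5, 0.8, 0.8]
gripper_width: 0.725
grasp_force: 0.0
```

Request:
drive_tool(
  deltas=[
    {"gripper": 70, "offset": [-0.04, 0.02, 0], "angular": [0, 0, 0]},
    {"gripper": 70, "offset": [-0.08, 0.04, 0], "angular": [0, 0, 0]},
    {"gripper": 70, "offset": [-0.12, 0.06, 0], "angular": [0, 0, 0]},
    {"gripper": 70, "offset": [-0.15, 0.075, 0.02], "angular": [0, 0, 0]},
    {"gripper": 70, "offset": [-0.15, 0.075, 0.04], "angular": [0, 0, 0]},
  ],
)

```text
t: 11.65
eef_pos: [0.5625, -0.295, 0.2279]
tool_rot: [0.002, 0.823, 0.569, -0.001]
contact_force: [-0.0, 0.7, -0.9]
gripper_width: 0.723
grasp_force: 0.0
```

```bash
python3 -c "
from h import *
o=bot.get_obs();print(o['eef_pos'],o['gripper_width'],o['q'])
go([.566,-.301,.19],-.3);go([.566,-.301,.146],-.3)
chk()"
```

```text
[ 0.56251307 -0.29504313  0.22792799] 0.7231965618540135 [ 0.6117921   0.50670653 -0.31038453  1.71061374  0.18738692  0.95045
 -0.13205708]
t 11.65 off [-0.0042  0.0053  0.038 ]
ang [ 0.003  0.004 -0.078]
ang [ 0.007 -0.005  3.922]
t 11.65 off [-0.0041  0.0051  0.082 ]
ang [ 0.003  0.004 -0.078]
ang [ 0.007 -0.005  3.922]
c7 flap 8511 179 332 198 335 253.0 272.0
c7 dark 0
c8 flap 13665 153 329 197 356 238.0 280.0
c8 dark 5334 189 294 371 493 240.0 445.0
now flap 8588 179 332 199 335 253.0 272.0
now dark 8936 186 296 385 520 254.0 456.0
```

Request:
drive_tool(
  deltas=[
    {"gripper": 70, "offset": [-0.004, 0.005, 0.02], "angular": [0, 0, -0.08]},
    {"gripper": 70, "offset": [-0.004, 0.005, 0.04], "angular": [0, 0, -0.08]},
    {"gripper": 70, "offset": [-0.004, 0.005, 0.04], "angular": [0, 0, -0.08]},
  ],
)

```text
t: 12.0
eef_pos: [0.5653, -0.292, 0.1858]
tool_rot: [-0.002, 0.801, 0.598, -0.001]
contact_force: [-0.5, -0.6, -0.7]
gripper_width: 0.727
grasp_force: 0.0
```

```bash
python3 -c "
from h import *
go([.566,-.301,.146],-.3)"
```

```text
t 12.0 off [-0.0085  0.0035  0.0398]
ang [-0.006 -0.001  0.014]
ang [ 2.000e-03 -1.000e-02 -3.986e+00]
```

Request:
drive_tool(
  deltas=[
    {"gripper": 70, "offset": [-0.005, 0.002, 0.01], "angular": [0, 0, 0]},
    {"gripper": 70, "offset": [-0.005, 0.002, 0.02], "angular": [0, 0, 0]},
    {"gripper": 70, "offset": [-0.005, 0.002, 0.02], "angular": [0, 0, 0]},
    {"gripper": 70, "offset": [-0.005, 0.002, 0.02], "angular": [0, 0, 0]},
  ],
)

```text
t: 12.4
eef_pos: [0.5672, -0.2985, 0.1683]
tool_rot: [0.0, 0.802, 0.598, 0.0]
contact_force: [0.2, -0.8, -0.1]
gripper_width: 0.725
grasp_force: 0.0
```

```bash
python3 -c "
from h import *
go([.566,-.301,.146],-.3)"
```

```text
t 12.4 off [-0.0027 -0.0005  0.0223]
ang [ 0.    -0.     0.013]
ang [ 0.     0.    -3.987]
```

Request:
drive_tool(
  deltas=[
    {"gripper": 70, "offset": [-0.002, 0, 0.012], "angular": [0, 0, 0]},
    {"gripper": 70, "offset": [-0.002, 0, 0.022], "angular": [0, 0, 0]},
    {"gripper": 70, "offset": [-0.002, 0, 0.022], "angular": [0, 0, 0]},
    {"gripper": 100, "offset": [-0.002, 0, 0.022], "angular": [0, 0, 0]},
    {"gripper": 130, "offset": [-0.002, 0, 0.022], "angular": [0, 0, 0]},
  ],
)

```text
t: 12.9
eef_pos: [0.5674, -0.3007, 0.1466]
tool_rot: [0.001, 0.802, 0.598, 0.001]
contact_force: [2.9, -0.4, -0.6]
gripper_width: 0.487
grasp_force: 1.2
```

Request:
drive_tool(
  deltas=[
    {"gripper": 200, "offset": [0, 0, 0], "angular": [0, 0, 0]},
    {"gripper": 200, "offset": [0, 0, 0], "angular": [0, 0, 0]},
    {"gripper": 200, "offset": [0, 0, 0], "angular": [0, 0, 0]},
    {"gripper": 200, "offset": [0, 0, 0], "angular": [0, 0, 0]},
  ],
  grip_force=30,
)

```text
t: 13.3
eef_pos: [0.568, -0.3009, 0.1471]
tool_rot: [0.001, 0.802, 0.598, 0.001]
contact_force: [4.6, -2.0, 0.7]
gripper_width: 0.45
grasp_force: 30.4
```

Request:
drive_tool(
  deltas=[
    {"gripper": 200, "offset": [0, 0, 0], "angular": [0, 0, 0.16]},
    {"gripper": 200, "offset": [0, 0, 0], "angular": [0, 0, 0.32]},
    {"gripper": 200, "offset": [0, 0, 0], "angular": [0, 0, 0.48]},
    {"gripper": 200, "offset": [0, 0, 0], "angular": [0, 0, 0.64]},
    {"gripper": 200, "offset": [0, 0, 0], "angular": [0, 0, 0.8]},
  ],
)

```text
t: 13.8
eef_pos: [0.5689, -0.3014, 0.1472]
tool_rot: [0.002, 0.948, 0.319, 0.002]
contact_force: [7.7, -4.3, -2.7]
gripper_width: 0.452
grasp_force: 30.5
```

Request:
drive_tool(
  deltas=[
    {"gripper": 200, "offset": [0, 0, 0], "angular": [0, 0, 0.16]},
    {"gripper": 200, "offset": [0, 0, 0], "angular": [0, 0, 0.32]},
    {"gripper": 200, "offset": [0, 0, 0], "angular": [0, 0, 0.48]},
    {"gripper": 200, "offset": [0, 0, 0], "angular": [0, 0, 0.64]},
    {"gripper": 200, "offset": [0, 0, 0], "angular": [0, 0, 0.64]},
  ],
)

```text
t: 14.3
eef_pos: [0.5694, -0.3022, 0.1486]
tool_rot: [0.002, 0.997, 0.073, 0.003]
contact_force: [6.6, -4.0, 5.3]
gripper_width: 0.457
grasp_force: 31.1
```

```bash
python3 -c "
from h import *
o=bot.get_obs();print(o['gripper_width'],o['torque'],o['contact_force'])
go(o['eef_pos'],-.267-1.1)"
```

```text
0.4574226387502295 [-0.74462073 -1.23800948  0.01698787] [ 6.61630247 -3.99798395  5.32909889]
t 14.3 off [0. 0. 0.]
ang [ 0.007 -0.008 -0.073]
ang [-0.012 -0.01   3.927]
```

Request:
drive_tool(
  deltas=[
    {"gripper": 60, "offset": [0, 0, 0], "angular": [0, 0, 0]},
    {"gripper": 60, "offset": [0, 0, 0], "angular": [0, 0, 0]},
    {"gripper": 60, "offset": [0, 0, 0], "angular": [0, 0, 0]},
    {"gripper": 60, "offset": [0, 0, -0.03], "angular": [0, 0, 0]},
    {"gripper": 60, "offset": [0, 0, -0.07], "angular": [0, 0, 0]},
  ],
)

```text
t: 14.8
eef_pos: [0.5646, -0.2996, 0.214]
tool_rot: [-0.002, 0.997, 0.075, -0.003]
contact_force: [1.1, -0.1, 0.1]
gripper_width: 0.767
grasp_force: 0.0
```

Request:
drive_tool(
  deltas=[
    {"gripper": 60, "offset": [-0.04, -0.02, -0.04], "angular": [0, 0, 0]},
    {"gripper": 60, "offset": [-0.08, -0.04, -0.06], "angular": [0, 0, 0]},
    {"gripper": 60, "offset": [-0.12, -0.04, -0.06], "angular": [0, 0, 0]},
    {"gripper": 60, "offset": [-0.12, -0.04, -0.06], "angular": [0, 0, 0]},
    {"gripper": 60, "offset": [-0.12, -0.04, -0.06], "angular": [0, 0, 0]},
  ],
)

```text
t: 15.3
eef_pos: [0.4407, -0.2791, 0.2763]
tool_rot: [-0.0, 0.997, 0.074, -0.0]
contact_force: [-0.0, -0.1, 1.0]
gripper_width: 0.766
grasp_force: 0.0
```

```bash
python3 -c "
from h import *
a=cv2.imread('pics/side0.png');b=optics.read_camera('side')
for i in(a,b):
    i=i[190:260,310:390].astype(int);m=(i[...,2]>70)&(i[...,1]<.35*i[...,2])&(i[...,0]<.4*i[...,2]);y,x=np.nonzero(m);print(y.min(),y.max(),y.mean(),x.mean(),len(y))
chk();c=lambda i,k:cv2.resize(i,(400,300))
t=optics.read_camera('top')
cv2.imwrite('pics/fin.png',np.vstack([np.hstack([c(b,0),c(t,0)]),np.hstack([cv2.resize(b[190:265,310:410],(400,300)),cv2.resize(b[270:420,220:420],(400,300))])]))"
```

```text
14 24 19.48076923076923 40.95192307692308 104
14 24 19.46153846153846 40.89423076923077 104
c7 flap 8511 179 332 198 335 253.0 272.0
c7 dark 0
c8 flap 13665 153 329 197 356 238.0 280.0
c8 dark 5334 189 294 371 493 240.0 445.0
now flap 8615 179 332 198 335 253.0 272.0
now dark 8967 186 296 385 520 254.0 456.0
```

View pics/fin.png

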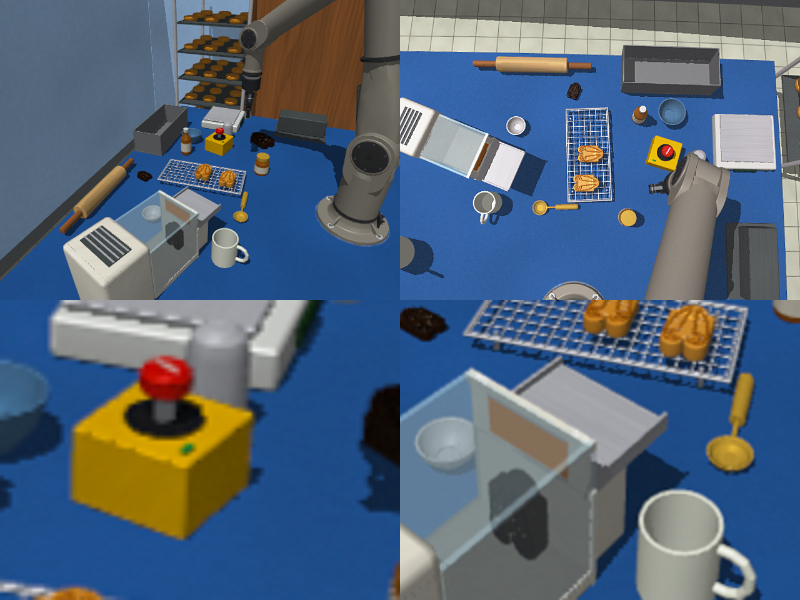

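```bash
python3 -c "
from station import bot
print(bot.hand_in())"
```

```text
the job is handed in; nothing more can be done
None
```

I stopped the mill, dropped the burnt palmier into the hopper with the flap shut behind it, and released the mushroom so it is fully up again. Nothing else was moved, and I handed the job in at about 15 s.

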